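Clear the light pad, then show a filter plate over it

TASK

First move the closed kit case off the light pad and set it squarely on top of the pile of two equal cases, edges flush, and let go of it. Then draw from the rack the filter plate that stands with its notched, frosted end upwards (the other one stands on its frosted end) and hold it up over the middle of the light pad, its centre about 20 cm above the table, with its label face turned upwards at least half-way from upright to level. Finish while holding it there, still; do not let it go or put it down, and leave the other plate, the mouse, the breadboard and the lower cases where they are.

Things in the scene. Friction and masses are not known exactly. Their poses are not given: they have to be found in the camera images.
- case_mid (a point): The closed grey kit case to be moved: a plain flat-topped block 90 (x) x 60 (y) x 40 (z) mm, about 220 g, which starts lying on the light pad. This point is its centre, 20 mm above its underside; z is up, x along its 90 mm length. The dark latch is on its -x end; either way round counts as square.
- pile_top_mid (a point): Upper one of the two equal loose cases (90 x 60 x 40 mm) piled squarely on one another on the table, about 220 g. The point is its centre, 20 mm below its flat top (the top is 80 mm above the table); x along its 90 mm length.
- pile_base_mid (a point): Lower case of that pile, same size, standing on the table, about 300 g. The point is its centre; axes as the others.
- case: The same case to be moved; origin at the centre of its underside.
- pad_top (a point): Centre of the top face of the light pad, a flat grey-framed white luminous panel fixed to the table, 140 (x) x 180 (y) mm, 10 mm thick.
- pad: The light pad; origin at the centre of its underside, on the table.
- rack: Black rack fixed to the table, 70 (x) x 210 (y) x 30 (z) mm; origin at the centre of its underside. Two slots in its top, centred 60 mm either side along y, run along y: 8 x 52 mm, 25 mm deep. Each holds one upright plate, 65 mm of it standing out (top 95 mm above the table). It may face any way round, and either plate may be in either slot.
- plate_mid (a point): Filter plate to present: rigid clear plastic, 6 (x) x 50 (y) x 90 (z) mm, 35 g, upright in the rack with its frosted white end (28 mm long) up. The point is its centre, 50 mm above the table. x points out of the label face, z to the frosted end. A 14 x 14 mm notch is cut from the frosted corner at +y: facing the label, frosted end up, it is at the upper right.
- plate: The same plate; origin at the centre of its clear short end (the lower one at the start), axes as above. A thin paper label sits on the frosted end of its label face.
- plate_b_mid (a point): Other plate of the same make, to be left alone: it stands in the other slot upside down, frosted notched end hidden in the slot and its plain square-cornered clear end up. The point is its centre, 50 mm above the table.
- mouse: Black computer mouse, 105 x 60 x 33 mm, loose bystander; origin at the centre of its underside.
- breadboard: White solderless breadboard, 85 x 55 x 10 mm, loose bystander; origin at the centre of its underside.

How it is judged:
By the outcome, as a careful person would: the job done as asked, in the order asked, and still so for the second after the job is handed in, while the arm keeps its last pose, push and grip.
It also fails if it takes over 54 s, if anything falls off the work surface, if the arm or the gripper's body presses on something with over 40 N, if the wrist force passes 120 N, or if a joint passes its speed limit or range.

ROBOT

A 7-joint arm with a two-finger parallel gripper is mounted at the origin on the work surface. World frame = base frame: x ahead of the robot, y to its left, z up, the work surface at z = 0. Lengths are in m, angles in rad, forces in N, time in s.
With the tool pointing down it reaches from about 0.4 to 0.875 m from the base axis. Payload 19.3 kg.
Tool frame: the origin (TCP) lies midway between the tips of the shut fingers; the grasp point (between the pads) lies 19 mm behind it; z points along the fingers, y is the direction in which the jaws open and shut (so a half turn about z gives the same grasp; the last joint's range is limited). The gripper opens to 85 mm and grips with 20 to 120 N. Pads are 22 mm wide; open, the fingers measure 114 mm over their backs; the gripper's body (76 mm by 85 mm) begins 54 mm behind the grasp point. The pads swing forward as they close: fully open they stand 13 mm farther back than shut.
Start: joints at [-1.285, 0.521, -0.036, 1.599, 0.021, 1.021, -0.113], TCP at [0.218, 0.586, 0.231] pointing down, gripper open.
Joint ranges: [-2.91, 2.91], [-0.3, 2.13], [-1.5, 1.42], [0.17, 2.43], [-1.26, 4.41], [0.16, 1.93], [-2.52, 2.52]. Speed limits (rad/s): [1.89, 1.89, 2.39, 2.39, 3.01, 3.01, 3.01].

INTERFACE

Orientations are given as [roll, pitch, yaw] about the fixed x, y, z axes, in that order (R = Rz(yaw) Ry(pitch) Rx(roll)).
In Python, from workcell import telemetry, cams, workorder gives the robot as it stands. The module is installed in compiled form; this text tells all that it offers.
- The arm moves only by the tool apply_moves, never from a script. Its argument "steps" is a list of rows, each a list of 4 numbers: the shift along the tool's x, y, z in cm, then the turn about the tool's z in rad. A call has exactly 10 rows; each row is the pose to reach, as a shift and turn from the pose commanded when the call began, along the tool's axes at that moment; what a row does not reach only later rows make up. A row lasts 1/12 s, in which the tool goes at most 41.7 mm and 7.16 degrees, less where a joint would pass 70% of its speed; a pose out of reach is approached as far as the arm can. A call with a gripper value outside its range is refused whole. "claw" is the closure, from 0 (fully open) to 1 (shut), set as the call begins (left out, the last holds). The fingers move at their own pace and stop on an object; "force" is the grip in N (left out, the last holds). Time passes only in rows, so rows that repeat a pose let the fingers close, or fill a call up. It gives the time, the measured TCP pose, the force and the opening at its end, in the units of the state.
- telemetry.observe(): the state, without advancing time (a new reading comes with each control period).
- cams.grab_frame(name): name is "scene" or "top" or "wrist"; returns a dict with "color" (420x560x3 uint8, red, green, blue), "mtx" (3x3 intrinsics, pixels), "k1" (the pictures are not rectified: a ray, as slopes to the right and down, at radius r is drawn at 1 + k1 r^2 times it, then the intrinsics apply), "eye" and "orientation" of the camera in the world; the wrist camera has in their place "T_tool_cam" (4x4, takes a point from camera to tool coordinates, whose origin is the TCP and whose axes are the flange's). Camera axes: x right, y down, z forward; pixel columns grow to the right and rows downward; lengths in m; the calibration is good to about 2 mm. A picture is of the moment at which its call begins: read the wrist's pose just before it. There is no depth.
- workorder.job_done(): hands the job in, once; it reports no verdict.
Trained networks look in the newest picture that a camera, given by its name, has taken for a name from the list of things; names that differ only in an ending like _2 or _b are one class to them, and where a whole thing is asked for, a point or a joint stands for the part that bears it (a point fixed in the world has none). Each returns a list of dicts, best first, with "score" (0 to 1); they miss things now and then, are a little off and sometimes report something else, mostly with a low value. They report only what shows in the picture. A call takes as long as a camera call.
- cams.find_in(camera, name): "box" ([left, top, width, height] in pixels, round what is visible of it).
- cams.pinpoint(camera, name): "uv" ([column, row] in pixels: a listed point, or the origin of a listed thing).
The state is a dict: "clock": time; "qpos": joint angles; "qd": joint speeds; "joint_efforts": joint torques, N m; "position": TCP position; "tool_rot": TCP orientation; "force": force on the tool from outside, world axes, zero at the start; "moment": the same for the moment, N m; "grip_width": finger opening in m.
Only numpy, scipy, OpenCV 4.12 (cv2) and the standard library are available. Lean on these libraries where they do the work, as an engineer would, in place of code of your own. Each camera call takes 0.05 s, during which the arm holds its last target. There are 200 camera calls.

## Working session

There is one attempt and no reset: what is moved stays moved. The work goes in short steps, Python scripts to look and compute and a tool call to move; the robot and the scene stay as the last step left them, time stands still between calls to the robot, and variables do not carry over. Pictures are saved under pics/ and viewed, about 8 in all and at most 12, crops included, and the job is handed in when it is done.

Besides the shell and the picture viewer there is one more tool, called after "Emit:" as name(argument=value, ...), one argument or row to a line, values as JSON. apply_moves: Moves the arm, as the interface text tells. Its arguments: {"type":"object","properties":{"steps":{"type":"array"},"claw":{"type":"number"},"force":{"type":"number"}},"required":["steps"]}

```bash
mkdir -p pics; cat > h.py <<'E'
import numpy as np, cv2
from scipy.spatial.transform import Rotation as R
from workcell import telemetry, cams, workorder
def rot(o):
    o=np.array(o,float)
    return o if o.shape==(3,3) else (R.from_euler('xyz',o).as_matrix() if o.size==3 else R.from_quat(o).as_matrix())
def pose(f,s=None):
    if 'T_tool_cam' in f:
        T=np.array(f['T_tool_cam']); Rt=rot(s['tool_rot'])
        return Rt@T[:3,:3], Rt@T[:3,3]+np.array(s['position'])
    return rot(f['orientation']), np.array(f['eye'])
def ray(f,uv,s=None):
    Rc,e=pose(f,s); K=np.array(f['mtx']); d=(np.array(uv)-K[:2,2])/[K[0,0],K[1,1]]
    x=d.copy()
    for _ in range(20): x=d/(1+f['k1']*(x@x))
    return e, Rc@np.r_[x,1]
def atz(f,uv,z,s=None):
    e,d=ray(f,uv,s); return e+d*(z-e[2])/d[2]
def proj(f,p,s=None):
    Rc,e=pose(f,s); c=Rc.T@(np.array(p)-e); x=c[:2]/c[2]; x=x*(1+f['k1']*(x@x)); K=np.array(f['mtx'])
    return x*[K[0,0],K[1,1]]+K[:2,2]
def save(f,n,crop=None,sc=1):
    im=f['color'][:,:,::-1]
    if crop: im=im[crop[1]:crop[3],crop[0]:crop[2]]
    cv2.imwrite('pics/'+n+'.png',cv2.resize(np.ascontiguousarray(im),None,fx=sc,fy=sc,interpolation=cv2.INTER_CUBIC))
E
python3 - <<'E'
from h import *
np.set_printoptions(precision=3,suppress=True)
s=telemetry.observe(); print(s)
Z=dict(case_mid=.03,pile_top_mid=.06,pad_top=.01,rack=0,plate_mid=.05,plate_b_mid=.05,mouse=0,breadboard=0,case=.01)
F={}
for c in('scene','top'):
    f=cams.grab_frame(c); F[c]=f; print(c,{k:v for k,v in f.items() if k!='color'})
    if c=='top': save(f,'top',None,1.4)
    else: save(f,'scene',None,1.4)
    for n,z in Z.items():
        for r in cams.pinpoint(c,n)[:2]: print(n,np.array(r['uv']),round(r['score'],2),atz(f,r['uv'],z))
E
```

```text
{'clock': 0.0, 'qpos': array([-1.285,  0.522, -0.036,  1.6  ,  0.021,  1.021, -0.113]), 'qd': array([-0.001,  0.001, -0.   , -0.   , -0.001,  0.   ,  0.   ]), 'joint_efforts': array([  0.   , -92.71 ,   1.979, -36.997,   0.018,   0.007,  -0.   ]), 'position': array([0.218, 0.586, 0.231]), 'tool_rot': array([-3.14 ,  0.   ,  2.786]), 'force': array([-0.097, -0.208, -0.193]), 'moment': array([-0.029, -0.055, -0.018]), 'grip_width': 0.08555419267315797}
scene {'mtx': array([[393.563,   0.   , 285.131],
       [  0.   , 393.563, 204.738],
       [  0.   ,   0.   ,   1.   ]]), 'k1': 0.012632222465410417, 'eye': array([0.873, 0.535, 0.711]), 'orientation': array([-2.363, -0.005,  2.675])}
case_mid [420.9 318.6] 0.91 [0.474 0.321 0.03 ]
case_mid [196.9 191.6] 0.19 [ 0.745 -0.203  0.03 ]
pile_top_mid [268.9 135.2] 0.8 [ 0.499 -0.302  0.06 ]
pad_top [411.  325.3] 0.84 [0.489 0.318 0.01 ]
rack [309.  220.8] 0.87 [ 0.527 -0.014  0.   ]
plate_mid [333.2 205.5] 0.68 [0.477 0.007 0.05 ]
plate_b_mid [284.6 208.9] 0.91 [ 0.584 -0.034  0.05 ]
mouse [275.2 317.5] 0.91 [0.713 0.182 0.   ]
breadboard [198.6 194.6] 0.69 [ 0.739 -0.222  0.   ]
case [417.2 329.9] 0.75 [0.484 0.33  0.01 ]
case [273.8 143.7] 0.65 [ 0.475 -0.321  0.01 ]
top {'mtx': array([[399.963,   0.   , 271.685],
       [  0.   , 399.963, 212.368],
       [  0.   ,   0.   ,   1.   ]]), 'k1': -0.03741990826955293, 'eye': array([0.478, 0.008, 1.182]), 'orientation': array([-3.035, -0.016, -1.597])}
case_mid [151.3 262. ] 0.92 [0.466 0.334 0.03 ]
pile_top_mid [380.3 249.3] 0.96 [ 0.485 -0.317  0.06 ]
pad_top [160.2 258.7] 0.58 [0.474 0.313 0.01 ]
rack [265.7 238. ] 0.89 [0.527 0.005 0.   ]
plate_b_mid [277.6 215.7] 0.41 [ 0.588 -0.03   0.05 ]
mouse [201.5 174.6] 0.89 [0.722 0.193 0.   ]
breadboard [342.6 166.3] 0.77 [ 0.738 -0.233  0.   ]
case [155.5 255.3] 0.78 [0.485 0.327 0.01 ]
```

View pics/top.png

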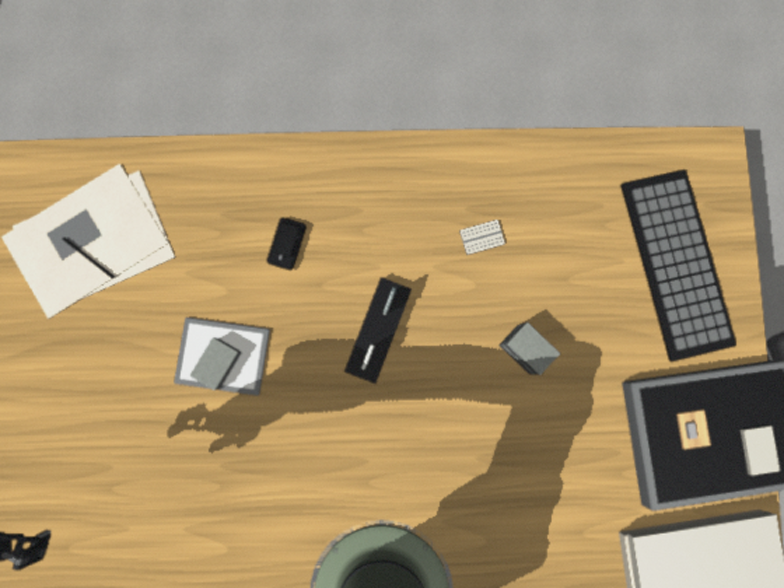

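View pics/scene.png

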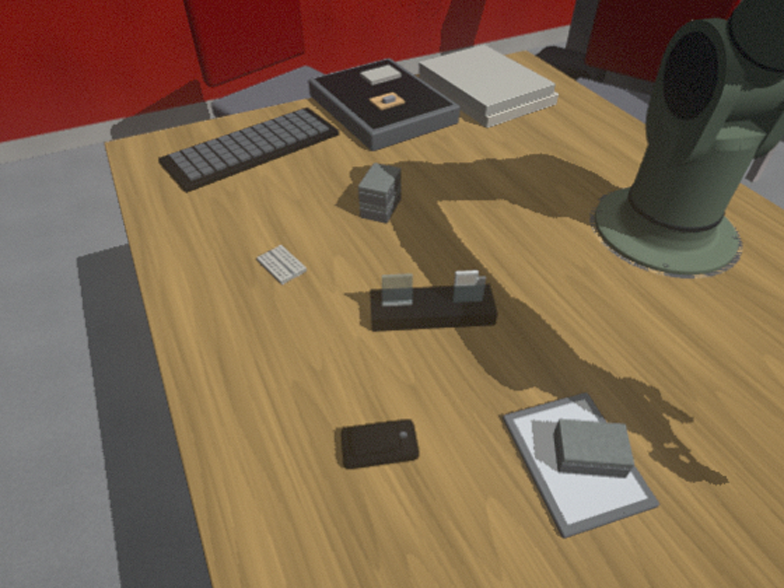

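The top view (1.4x) shows the case on the pad at (215,362), the pile at (530,349), and the rack from (378,330). The frosted plate is at the lower end of the rack, at scene (466,287). I'll hover over the case next.

Emit:
apply_moves(
  steps=[
    [-4, -1.9, 0, 0.02],
    [-8, -3.8, 0, 0.06],
    [-12, -5.7, 0, 0.1],
    [-16, -7.6, 0, 0.14],
    [-20, -9.5, 0, 0.18],
    [-23.5, -11.2, 0, 0.18],
    [-27, -12.9, 0, 0.18],
    [-30, -14.3, 0, 0.18],
    [-32.3, -15.3, 0, 0.18],
    [-32.3, -15.3, 0, 0.18],
  ],
  claw=0,
)

```text
clock: 1.83
position: [0.4713, 0.3249, 0.2315]
tool_rot: [-3.141, 0.002, 2.599]
force: [0.4, -0.6, -0.3]
grip_width: 0.0856
```

```bash
python3 - <<'E'
from h import *
np.set_printoptions(precision=3,suppress=True)
s=telemetry.observe(); f=cams.grab_frame('wrist'); save(f,'w1',None,1.4); print(s['clock'],s['position'],s['tool_rot'],f['T_tool_cam'],f['mtx'],f['k1'])
for n,z in dict(case_mid=.03,case=.01,pad_top=.01).items():
    for r in cams.pinpoint('wrist',n)[:2]: print(n,r,atz(f,r['uv'],z,s))
E
```

```text
1.8333 [0.471 0.325 0.232] [-3.141  0.002  2.599] [[ 0.    -0.953 -0.302  0.078]
 [ 1.     0.    -0.001 -0.   ]
 [ 0.001 -0.302  0.953 -0.142]
 [ 0.     0.     0.     1.   ]] [[376.176   0.    282.986]
 [  0.    376.176 206.461]
 [  0.      0.      1.   ]] -0.026047777125420116
case_mid {'uv': [286.4, 177.7], 'score': 0.86} [0.475 0.325 0.03 ]
case {'uv': [284.3, 168.8], 'score': 0.63} [0.471 0.326 0.01 ]
```

View pics/w1.png

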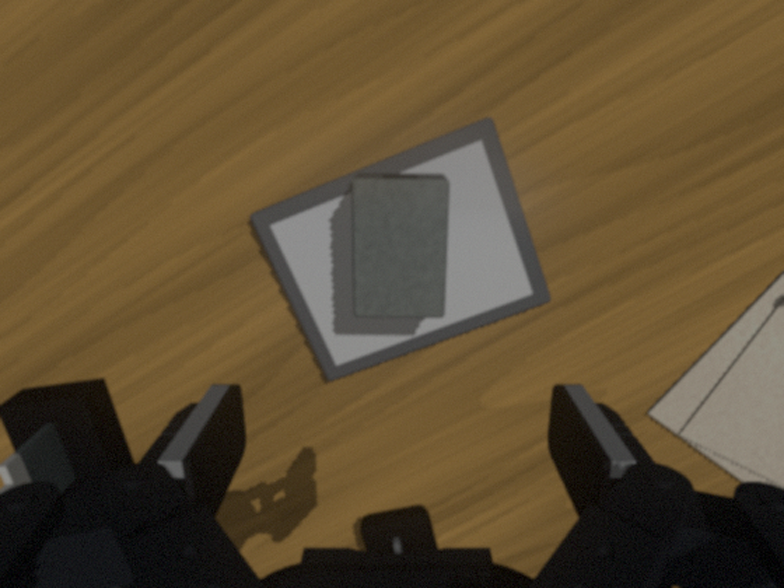

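The wrist view shows the case's top corners at about (353,178), (447,178), (444,317) and (355,317). The pad's corners are at (252,214), (492,118), (550,298) and (329,381), all at 1.4x. The case is nearly square to the jaws.

```bash
python3 - <<'E'
from h import *
np.set_printoptions(precision=3,suppress=True)
s=telemetry.observe(); f=cams.grab_frame('wrist'); Rt=rot(s['tool_rot'])
def quad(px,z):
    P=np.array([atz(f,np.array(p)/1.4,z,s) for p in px]); c=P.mean(0)
    e=[P[(i+1)%4]-P[i] for i in range(4)]
    print(P,c,[ (round(np.hypot(*v[:2]),3),round(np.degrees(np.arctan2(v[1],v[0])),1)) for v in e]); return c
c=quad([(353,178),(447,178),(444,317),(355,317)],.05)
quad([(252,214),(492,118),(550,298),(329,381)],.01)
print('tool shift cm',100*Rt.T@(np.r_[c[:2],.016]-s['position']))
E
```

```text
[[0.413 0.331 0.05 ]
 [0.442 0.38  0.05 ]
 [0.52  0.335 0.05 ]
 [0.49  0.284 0.05 ]] [0.466 0.332 0.05 ] [(np.float64(0.057), np.float64(59.4)), (np.float64(0.09), np.float64(-30.2)), (np.float64(0.058), np.float64(-120.6)), (np.float64(0.09), np.float64(148.8))]
[[0.4   0.253 0.01 ]
 [0.429 0.425 0.01 ]
 [0.561 0.404 0.01 ]
 [0.536 0.229 0.01 ]] [0.481 0.328 0.01 ] [(np.float64(0.175), np.float64(80.6)), (np.float64(0.134), np.float64(-9.2)), (np.float64(0.177), np.float64(-98.3)), (np.float64(0.138), np.float64(170.0))]
tool shift cm [ 0.095  0.139 21.528]
```

Emit:
apply_moves(
  steps=[
    [0.1, 0.1, 4, 0],
    [0.1, 0.1, 8, 0],
    [0.1, 0.1, 12, 0],
    [0.1, 0.1, 15.5, 0],
    [0.1, 0.1, 18.5, 0],
    [0.1, 0.1, 20.5, 0],
    [0.1, 0.1, 21.4, 0],
    [0.1, 0.1, 21.7, 0],
    [0.1, 0.1, 21.7, 0],
    [0.1, 0.1, 21.7, 0],
  ],
  claw=0,
  force=40,
)

```text
clock: 2.92
position: [0.4672, 0.332, 0.0155]
tool_rot: [3.14, 0.0, 2.606]
force: [-0.0, -0.3, 0.2]
grip_width: 0.0855
```

Emit:
apply_moves(
  steps=[
    [0, 0, 0, 0],
    [0, 0, 0, 0],
    [0, 0, 0, 0],
    [0, 0, 0, 0],
    [0, 0, 0, 0],
    [0, 0, 0, 0],
    [0, 0, 0, 0],
    [0, 0, 0, 0],
    [0, 0, 0, 0],
    [0, 0, 0, 0],
  ],
  claw=1,
  force=40,
)

```text
clock: 3.75
position: [0.4673, 0.3317, 0.0155]
tool_rot: [3.14, 0.0, 2.605]
force: [-2.4, -1.4, 12.0]
grip_width: 0.0598
```

Emit:
apply_moves(
  steps=[
    [0, 0, -2, 0],
    [0, 0, -5, 0],
    [0, 0, -9, 0],
    [0, 0, -13, 0],
    [-0.5, -0.9, -17, 0],
    [-2, -3.4, -20, 0],
    [-3.8, -6.4, -22, 0],
    [-5.5, -9.3, -22, 0],
    [-7, -11.9, -22, 0],
    [-7.6, -12.9, -22, 0],
  ],
)

```text
clock: 4.58
position: [0.4663, 0.1773, 0.2353]
tool_rot: [3.141, 0.001, 2.602]
force: [0.9, -0.0, -1.7]
grip_width: 0.0597
```

```bash
python3 - <<'E'
from h import *
np.set_printoptions(precision=3,suppress=True)
s=telemetry.observe(); print(s['qpos'],s['position'],s['tool_rot'],s['force'],s['grip_width'])
f=cams.grab_frame('top'); g=cams.grab_frame('wrist')
a=cv2.resize(f['color'][215:285,340:420],None,fx=5,fy=5,interpolation=cv2.INTER_CUBIC)
b=g['color'][:350,:400] 
b=g['color'][40:390,100:500]
cv2.imwrite('pics/p2.png',np.hstack([a,b])[:,:,::-1])
E
```

```text
[-0.567  0.317  0.106  1.927 -0.041  0.899  0.59 ] [0.466 0.177 0.235] [3.141 0.001 2.602] [ 0.935 -0.035 -1.657] 0.05966453279263835
```

View pics/p2.png

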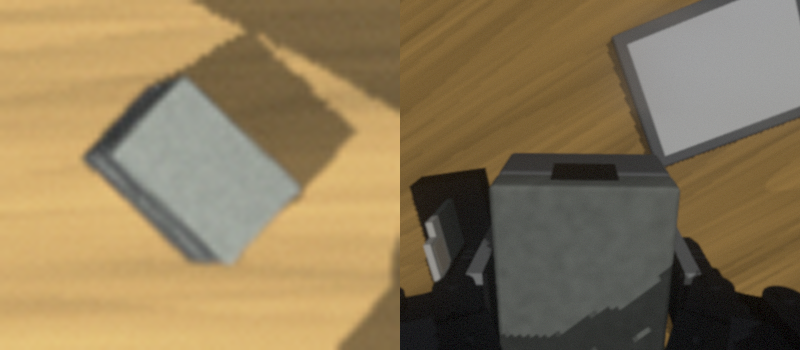

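The left crop shows the pile's top corners at (183,78), (300,188), (233,264) and (112,155), at 5x from (340,215). The right crop shows the held case with its front top edge at about wrist row 227, columns 191 to 378.

```bash
python3 - <<'E'
from h import *
np.set_printoptions(precision=3,suppress=True)
s=telemetry.observe(); f=cams.grab_frame('top'); g=cams.grab_frame('wrist'); Rt=rot(s['tool_rot'])
P=np.array([atz(f,np.array(p)/5+[340,215],.08) for p in [(183,78),(300,188),(233,264),(112,155)]])
e=[P[(i+1)%4]-P[i] for i in range(4)]
print(P.mean(0),[(round(np.hypot(*v[:2]),3),round(np.degrees(np.arctan2(v[1],v[0])),1)) for v in e])
for uv in [(191,227),(378,228)]:
    print('tool',Rt.T@(atz(g,uv,s['position'][2]+.0345,s)-s['position']))
E
```

```text
[ 0.485 -0.314  0.08 ] [(np.float64(0.088), np.float64(-135.2)), (np.float64(0.057), np.float64(135.6)), (np.float64(0.089), np.float64(46.2)), (np.float64(0.059), np.float64(-45.2))]
tool [ 0.037 -0.029 -0.035]
tool [ 0.037  0.028 -0.035]
```

Emit:
apply_moves(
  steps=[
    [-1.6, -3.5, 0, 0.12],
    [-3.2, -7, 0, 0.24],
    [-4.8, -10.5, 0, 0.36],
    [-6.4, -14, 0, 0.48],
    [-8, -17.5, 0, 0.6],
    [-9.6, -21, 0, 0.72],
    [-11.2, -24.5, 0, 0.84],
    [-12.8, -28, 0, 0.96],
    [-14.4, -31.5, 0, 1.08],
    [-16, -35, 0, 1.2],
  ],
)

```text
clock: 5.62
position: [0.4257, -0.2018, 0.2345]
tool_rot: [3.141, -0.0, 1.402]
force: [1.1, 0.3, -2.2]
grip_width: 0.0593
```

```bash
cat > go.py <<'E'
import sys; from h import *
np.set_printoptions(precision=3,suppress=True)
s=telemetry.observe(); Rt=rot(s['tool_rot']); t=np.array([float(v) for v in sys.argv[1:4]])
print(s['clock'],s['qpos'],s['position'],s['tool_rot'],'shift cm',100*Rt.T@(t-s['position']))
if len(sys.argv)>4:
    d=(s['tool_rot'][2]-float(sys.argv[4])+np.pi)%(2*np.pi)-np.pi; print('turn',d)
E
python3 go.py .407 -.392 .235 .785
```

```text
5.6167 [-0.097  0.304  0.515  2.007 -0.193  0.877  0.354] [ 0.426 -0.202  0.234] [ 3.141 -0.     1.402] shift cm [-19.069   1.349  -0.055]
turn 0.6172737020400612
```

Emit:
apply_moves(
  steps=[
    [-3.5, 0.2, 0, 0.12],
    [-7, 0.4, 0, 0.24],
    [-10.5, 0.7, 0, 0.36],
    [-13.5, 0.9, 0, 0.48],
    [-16, 1.1, 0, 0.58],
    [-18, 1.2, 0, 0.62],
    [-19, 1.3, 0, 0.62],
    [-19, 1.3, 0, 0.62],
    [-19, 1.3, 0, 0.62],
    [-19, 1.3, 0, 0.62],
  ],
)

```text
clock: 6.45
position: [0.4076, -0.3892, 0.2341]
tool_rot: [-3.141, -0.001, 0.789]
force: [-0.6, -0.4, -2.7]
grip_width: 0.0594
```

```bash
python3 - <<'E'
from h import *
np.set_printoptions(precision=3,suppress=True)
s=telemetry.observe(); print(s['qpos'],s['position'],s['tool_rot'])
g=cams.grab_frame('wrist'); save(g,'w3',None,1.4)
for r in cams.pinpoint('wrist','pile_top_mid')[:3]: print(r,atz(g,r['uv'],.06,s))
E
```

```text
[ 0.193  0.5    0.662  1.786 -0.364  0.981  0.22 ] [ 0.408 -0.389  0.234] [-3.141 -0.001  0.789]
{'uv': [284.6, 45.2], 'score': 0.56} [ 0.484 -0.313  0.06 ]
```

View pics/w3.png

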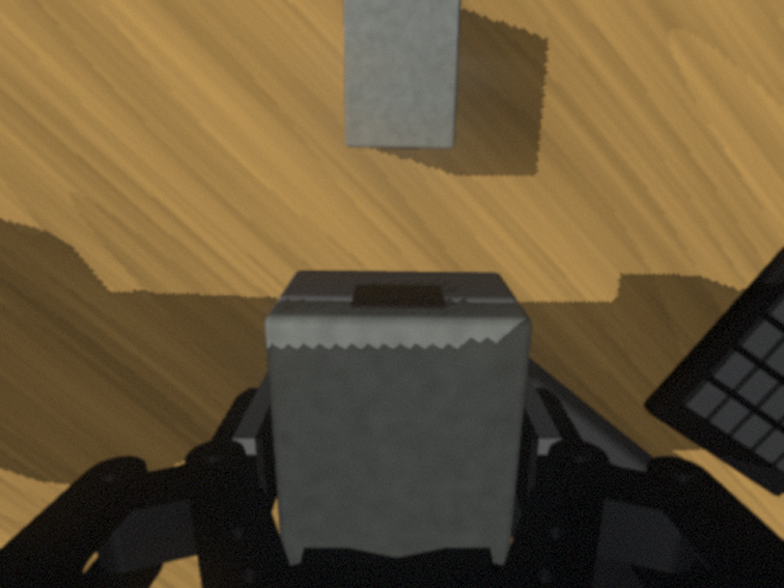

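Wrist view at 1.4x: the pile's near top edge runs (345,147) to (454,147), with its sides going up to (345,0) and (460,0). The held case's front top edge runs (267,320) to (529,320).

```bash
python3 - <<'E'
from h import *
np.set_printoptions(precision=4,suppress=True)
s=telemetry.observe(); g=cams.grab_frame('wrist'); Rt=rot(s['tool_rot'])
def T(uv,z): return Rt.T@(atz(g,np.array(uv)/1.4,z,s)-s['position'])
zt=s['position'][2]+.0345
for uv in [(345,147),(454,147),(345,2),(460,2)]: print('pile',T(uv,.08))
for uv in [(267,320),(529,320)]: print('case',T(uv,zt))
E
```

```text
pile [ 0.0637 -0.0282  0.1544]
pile [0.0637 0.0312 0.1544]
pile [ 0.1351 -0.0263  0.1544]
pile [0.1351 0.032  0.1544]
case [ 0.0353 -0.0288 -0.0345]
case [ 0.0352  0.0285 -0.0345]
```

Emit:
apply_moves(
  steps=[
    [2, 0.05, 0, 0],
    [5, 0.1, 0, 0.008],
    [8, 0.2, 0, 0.008],
    [10.5, 0.24, 1, 0.008],
    [11.75, 0.24, 4, 0.008],
    [11.75, 0.24, 7.5, 0.008],
    [11.75, 0.24, 10.5, 0.008],
    [11.75, 0.24, 13, 0.008],
    [11.75, 0.24, 13.9, 0.008],
    [11.75, 0.24, 13.9, 0.008],
  ],
)

```text
clock: 7.43
position: [0.4909, -0.3084, 0.0939]
tool_rot: [-3.139, 0.001, 0.778]
force: [-0.5, -0.6, -1.2]
grip_width: 0.0592
```

```bash
python3 - <<'E'
from h import *
s=telemetry.observe(); print(s['position'],s['tool_rot'])
f=cams.grab_frame('scene');t=cams.grab_frame('top')
a=cv2.resize(f['color'][90:170,220:320],None,fx=4,fy=4,interpolation=cv2.INTER_CUBIC)
b=cv2.resize(t['color'][205:285,340:440],None,fx=4,fy=4,interpolation=cv2.INTER_CUBIC)
cv2.imwrite('pics/p4.png',np.hstack([a,b])[:,:,::-1])
E
```

```text
[ 0.49092842 -0.30836715  0.09387149] [-3.13891580e+00  9.15709968e-04  7.78426422e-01]
```

View pics/p4.png

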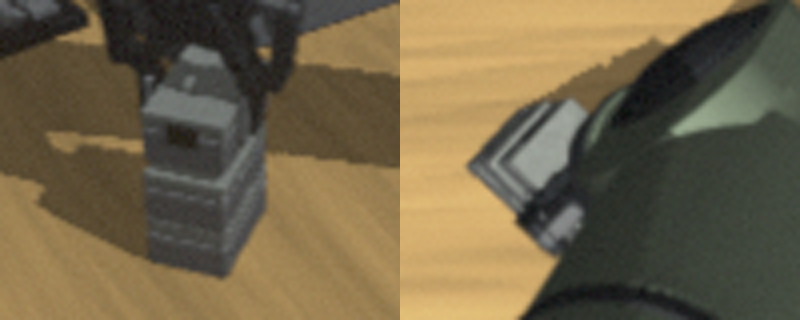

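Emit:
apply_moves(
  steps=[
    [0, 0, 0, 0],
    [0, 0, 0.2, 0],
    [0, 0, 0.35, 0],
    [0, 0, 0.5, 0],
    [0, 0, 0.6, 0],
    [0, 0, 0.7, 0],
    [0, 0, 0.75, 0],
    [0, 0, 0.8, 0],
    [0, 0, 0.8, 0],
    [0, 0, 0.8, 0],
  ],
)

```text
clock: 8.37
position: [0.4916, -0.3093, 0.0873]
tool_rot: [3.142, 0.0, 0.778]
force: [0.0, -0.2, -2.2]
grip_width: 0.0591
```

```bash
python3 go.py .4923 -.3072 .085 .781
```

```text
8.3667 [ 0.107  0.714  0.52   1.85  -0.519  0.715  0.13 ] [ 0.492 -0.309  0.087] [3.142 0.    0.778] shift cm [ 0.199 -0.096  0.23 ]
turn -0.003266886123608259
```

Emit:
apply_moves(
  steps=[
    [0, 0, 0.05, 0],
    [0, 0, 0.1, 0],
    [0, 0, 0.15, 0],
    [0, 0, 0.2, 0],
    [0, 0, 0.2, 0],
    [0, 0, 0.2, 0],
    [0, 0, 0.2, 0],
    [0, 0, 0.2, 0],
    [0, 0, 0.2, 0],
    [0, 0, 0.2, 0],
  ],
)

```text
clock: 9.2
position: [0.4916, -0.3092, 0.0856]
tool_rot: [3.141, -0.0, 0.778]
force: [-1.5, 1.1, 4.9]
grip_width: 0.0595
```

```bash
python3 - <<'E'
from h import *
for i in range(3):
    s=telemetry.observe(); print(s['position'],s['tool_rot'],s['force']); cams.grab_frame('wrist')
f=cams.grab_frame('scene')
a=cv2.resize(f['color'][90:170,220:320],None,fx=7,fy=7,interpolation=cv2.INTER_CUBIC)
cv2.imwrite('pics/p5.png',a[:,:,::-1])
E
```

```text
[ 0.49162363 -0.30923381  0.08557072] [ 3.14144582e+00 -2.01351487e-04  7.77733790e-01] [-1.49463152  1.06200088  4.85170558]
[ 0.49161304 -0.30923671  0.08557269] [ 3.14146697e+00 -2.26613903e-04  7.77701173e-01] [-1.84256425  1.23770906  4.81204283]
[ 0.491659   -0.30924061  0.08558313] [ 3.14137543e+00 -2.39784168e-04  7.77811841e-01] [-1.50102203  1.93348644  5.24031116]
```

View pics/p5.png

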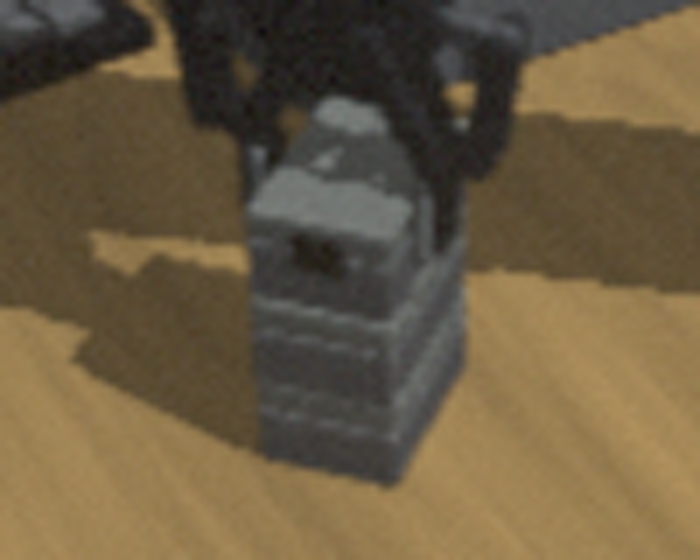

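The case rests on the pile with contact at z = 0.0856. A narrow bright ledge shows at (255-390, 305), below the latch end, and a fainter one on the right face. That matches the arm being about 1.5 mm short in tool x and 0.9 mm over in tool y. I'll lift slightly and correct it.

Emit:
apply_moves(
  steps=[
    [0, 0, -0.3, 0],
    [0, 0, -0.5, 0],
    [0.17, -0.1, -0.5, -0.006],
    [0.17, -0.1, -0.5, -0.006],
    [0.17, -0.1, -0.4, -0.006],
    [0.17, -0.1, -0.2, -0.006],
    [0.17, -0.1, -0.1, -0.006],
    [0.17, -0.1, 0, -0.006],
    [0.17, -0.1, 0, -0.006],
    [0.17, -0.1, 0, -0.006],
  ],
)

```text
clock: 10.23
position: [0.492, -0.3073, 0.0856]
tool_rot: [-3.141, -0.0, 0.784]
force: [-2.4, 2.7, 8.7]
grip_width: 0.0593
```

```bash
python3 go.py .4923 -.3072 .085 .785; python3 -c "
from h import *
f=cams.grab_frame('scene')
cv2.imwrite('pics/p6.png',cv2.resize(f['color'][90:170,220:320],None,fx=7,fy=7,interpolation=cv2.INTER_CUBIC)[:,:,::-1])"
```

```text
10.2333 [ 0.106  0.715  0.516  1.853 -0.52   0.711  0.133] [ 0.492 -0.307  0.086] [-3.141 -0.     0.784] shift cm [0.025 0.011 0.055]
turn -0.0014420654634665908
```

View pics/p6.png

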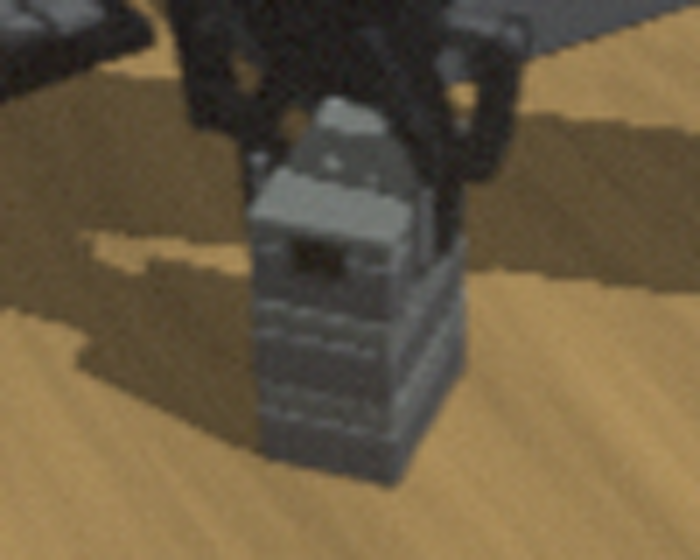

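The ledges are now as thin as the seam below, so the case is flush. Releasing and rising.

Emit:
apply_moves(
  steps=[
    [0, 0, 0, 0],
    [0, 0, 0, 0],
    [0, 0, 0, 0],
    [0, 0, 0, 0],
    [0, 0, 0, 0],
    [0, 0, -1, 0],
    [0, 0, -3.5, 0],
    [0, 0, -7, 0],
    [0, 0, -11, 0],
    [0, 0, -15, 0],
  ],
  claw=0,
)

```text
clock: 11.12
position: [0.4914, -0.3073, 0.2375]
tool_rot: [-3.141, 0.001, 0.783]
force: [1.1, -0.4, 0.1]
grip_width: 0.0854
```

```bash
python3 - <<'E'
from h import *
np.set_printoptions(precision=3,suppress=True)
s=telemetry.observe(); print(s['position'],s['tool_rot'],s['qpos'],s['grip_width'])
f=cams.grab_frame('scene'); t=cams.grab_frame('top')
a=cv2.resize(f['color'][180:240,250:370],None,fx=5,fy=5,interpolation=cv2.INTER_CUBIC)
b=cv2.resize(t['color'][190:280,240:300],None,fx=3.33,fy=3.33,interpolation=cv2.INTER_CUBIC)[:300,:200]
for r in cams.pinpoint('top','plate_mid')[:2]: print(r)
cv2.imwrite('pics/p7.png',np.hstack([a,b])[:,:,::-1])
E
```

```text
[ 0.491 -0.307  0.238] [-3.141  0.001  0.783] [ 0.001  0.524  0.664  1.741 -0.373  1.007  0.015] 0.08544553271825679
{'uv': [264.1, 255.4], 'score': 0.52}
{'uv': [206.1, 173.5], 'score': 0.44}
```

View pics/p7.png

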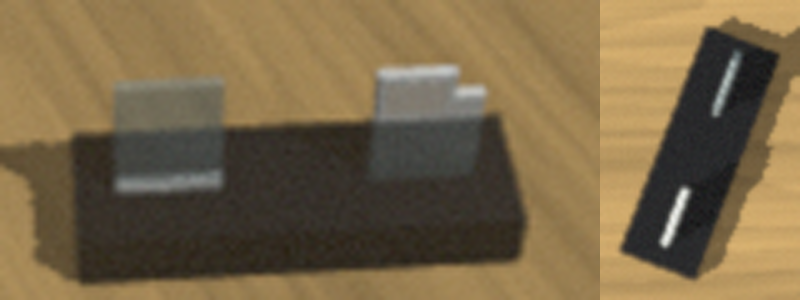

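Left crop: the frosted plate is on the right, top at (375-485,75), with its notch at upper right, so its label faces the scene camera (+y side). The plain plate is on the left. The tool can only turn about its own z axis. So I'll grip the plate by its 50 mm edges (jaws along the rack) and later pivot it between the pads against the rack's long edge.

```bash
python3 - <<'E'
from h import *
np.set_printoptions(precision=4,suppress=True)
t=cams.grab_frame('top')
a=atz(t,(262.5,255.2),.095); b=atz(t,(278.2,214.9),.095); print(a,b,np.degrees(np.arctan2(*(b-a)[[1,0]])),np.linalg.norm(a-b))
E
python3 go.py .474 .009 .24 1.216
```

```text
[0.4771 0.0149 0.095 ] [ 0.5855 -0.0306  0.095 ] -22.760165328079648 0.11759804066289081
11.3167 [ 0.002  0.525  0.662  1.741 -0.375  1.003  0.017] [ 0.492 -0.307  0.237] [ 3.14  -0.001  0.784] shift cm [ 21.034 -23.7    -0.351]
turn -0.43203285229043153
```

Emit:
apply_moves(
  steps=[
    [2.5, -2.8, 0, -0.05],
    [5.2, -5.8, 0, -0.1],
    [7.9, -8.8, 0, -0.16],
    [10.6, -11.8, 0, -0.22],
    [13.3, -14.8, 0, -0.28],
    [16, -17.8, 0, -0.34],
    [18.5, -20.6, 0, -0.38],
    [20.5, -22.7, 0, -0.41],
    [21.4, -23.7, 0, -0.41],
    [21.4, -23.7, 0, -0.41],
  ],
)

```text
clock: 12.15
position: [0.4756, 0.0149, 0.2344]
tool_rot: [-3.14, 0.0, 1.199]
force: [0.6, -0.3, -0.1]
grip_width: 0.0852
```

```bash
python3 - <<'E'
from h import *
np.set_printoptions(precision=4,suppress=True)
cams.grab_frame('top')
s=telemetry.observe(); g=cams.grab_frame('wrist'); save(g,'w8',None,1.4)
print(s['clock'],s['position'],s['tool_rot'],s['qpos'])
for r in cams.pinpoint('wrist','plate_mid')[:2]: print(r,atz(g,r['uv'],.05,s))
E
```

```text
12.2 [0.4757 0.0129 0.2346] [-3.1402  0.0009  1.1965] [-0.5986  0.3207  0.5624  1.996  -0.2186  0.8852 -0.2939]
{'uv': [288.7, 173.8], 'score': 0.71} [0.4808 0.0144 0.05  ]
```

View pics/w8.png

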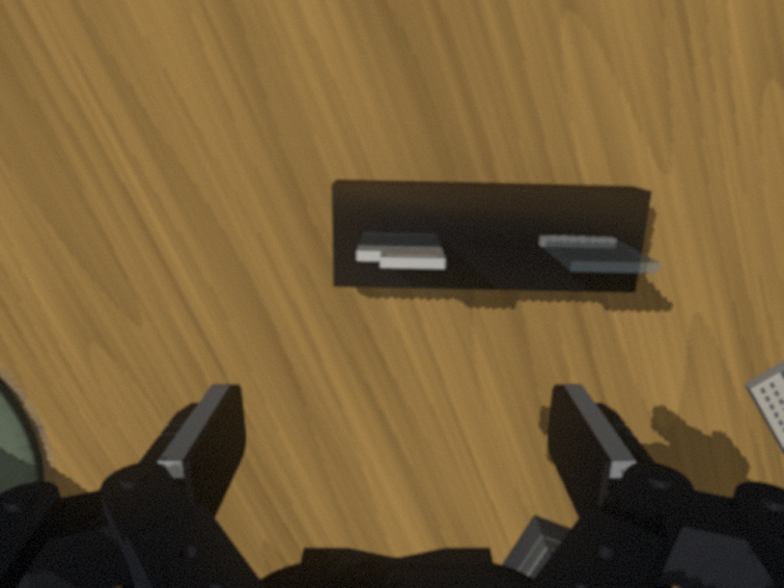

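The wrist view (1.4x) shows the frosted plate's top edge at (380-446,263) and the notch step at (356-380,256). The plain plate's top is at (570-658,267). The rack's top spans about (333,182) to (636,291).

```bash
python3 - <<'E'
from h import *
np.set_printoptions(precision=4,suppress=True)
s=telemetry.observe(); g=cams.grab_frame('wrist'); Rt=rot(s['tool_rot']); print(s['position'],s['tool_rot'])
def T(uv,z): return Rt.T@(atz(g,np.array(uv)/1.4,z,s)-s['position'])
for n,uv,z in [('R',(446,263.5),.095),('L',(356,256),.081),('notch',(380,263.5),.095),('bl',(570,267),.095),('br',(658,267),.095),('rack',(333,184),.03),('rack',(636,187),.03),('rack',(334,286),.03),('rack',(635,291),.03)]: print(n,T(uv,z))
E
```

```text
[0.476  0.0108 0.2349] [-3.1409  0.001   1.193 ]
R [0.0021 0.0269 0.1398]
L [ 0.0028 -0.0239  0.1539]
notch [ 0.0021 -0.0096  0.1399]
bl [0.0001 0.096  0.1398]
br [0.0001 0.1454 0.1398]
rack [ 0.0383 -0.0417  0.2049]
rack [0.0367 0.1565 0.2047]
rack [-0.0312 -0.0435  0.2049]
rack [-0.0348  0.1656  0.2048]
```

Emit:
apply_moves(
  steps=[
    [0.2, 0, 3, 0],
    [0.4, 0.05, 6, 0.01],
    [0.4, 0.05, 9, 0.01],
    [0.4, 0.05, 11.5, 0.01],
    [0.4, 0.05, 12.5, 0.01],
    [0.4, 0.05, 12.5, 0.01],
    [0.4, 0.05, 12.5, 0.01],
    [0.4, 0.05, 12.5, 0.01],
    [0.4, 0.05, 12.5, 0.01],
    [0.4, 0.05, 12.5, 0.01],
  ],
)

```text
clock: 13.18
position: [0.4789, 0.0153, 0.1114]
tool_rot: [3.14, -0.001, 1.184]
force: [0.7, 0.0, 0.6]
grip_width: 0.0855
```

```bash
python3 go.py .478 .0146 .037 1.18; python3 - <<'E'
from h import *
for i in range(3): cams.grab_frame('wrist'); s=telemetry.observe(); print(s['position'],s['tool_rot'])
g=cams.grab_frame('wrist'); save(g,'w9',None,1.4)
E
python3 go.py .478 .0146 .037 1.18
```

```text
13.1833 [-0.485  0.523  0.437  2.098 -0.387  0.595 -0.162] [0.479 0.015 0.111] [ 3.14  -0.001  1.184] shift cm [-0.104 -0.064  7.435]
turn 0.00389621916870464
[0.47872785 0.0153283  0.11115892] [ 3.14043616e+00 -9.90420038e-04  1.18391917e+00]
[0.47862449 0.01535845 0.11098203] [ 3.14066460e+00 -8.21312807e-04  1.18403351e+00]
[0.47854681 0.01530235 0.11082673] [ 3.14087842e+00 -6.18113715e-04  1.18396775e+00]
13.3833 [-0.484  0.524  0.436  2.098 -0.387  0.595 -0.162] [0.478 0.015 0.111] [ 3.141 -0.     1.184] shift cm [-0.086 -0.02   7.368]
turn 0.003971037524383103
```

View pics/w9.png

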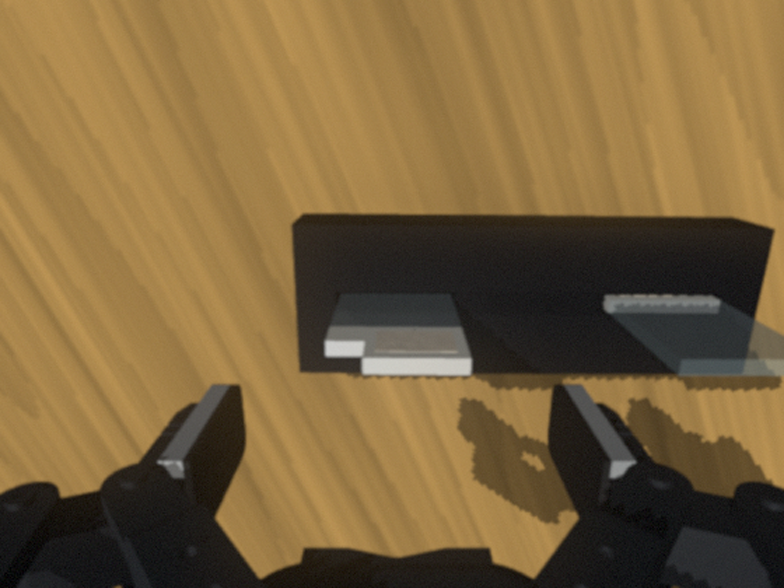

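The plate sits centred between the fingers (plate columns 326 to 471, finger mid-point 397). The label is visible on the near face. The plate top is at row about 366.

```bash
python3 - <<'E'
from h import *
np.set_printoptions(precision=4,suppress=True)
s=telemetry.observe(); g=cams.grab_frame('wrist'); Rt=rot(s['tool_rot']); print(s['position'])
for uv,z in [((471,366),.095),((362,366),.095),((326,349),.081),((720,365),.095)]: print(Rt.T@(atz(g,np.array(uv)/1.4,z,s)-s['position']))
E
```

```text
[0.4785 0.0153 0.1107]
[0.     0.0239 0.0157]
[ 0.0001 -0.012   0.0157]
[-0.0001 -0.0257  0.0297]
[0.0001 0.1072 0.0157]
```

Emit:
apply_moves(
  steps=[
    [0, -0.05, 1.5, 0],
    [0, -0.05, 3, 0],
    [0, -0.05, 4.5, 0],
    [0, -0.05, 5.8, 0],
    [0, -0.05, 6.7, 0],
    [0, -0.05, 7.2, 0],
    [0, -0.05, 7.35, 0],
    [0, -0.05, 7.35, 0],
    [0, -0.05, 7.35, 0],
    [0, -0.05, 7.35, 0],
  ],
)

```text
clock: 14.27
position: [0.4781, 0.0154, 0.0373]
tool_rot: [3.141, -0.0, 1.184]
force: [0.5, -0.3, 1.2]
grip_width: 0.0854
```

Emit:
apply_moves(
  steps=[
    [0, 0, 0, 0],
    [0, 0, 0, 0],
    [0, 0, 0, 0],
    [0, 0, 0, 0],
    [0, 0, 0, 0],
    [0, 0, 0, 0],
    [0, 0, 0, 0],
    [0, 0, 0, 0],
    [0, 0, 0, 0],
    [0, 0, 0, 0],
  ],
  claw=1,
  force=25,
)

```text
clock: 15.1
position: [0.4779, 0.0154, 0.0371]
tool_rot: [3.141, -0.0, 1.184]
force: [-1.8, 1.0, 6.7]
grip_width: 0.0496
```

The grip width is 49.6 mm, as expected for the plate. Next I lift it out, move to the rack's label side, and lower to edge height.

Emit:
apply_moves(
  steps=[
    [0, 0, -0.8, 0],
    [0, 0, -2, 0],
    [0, 0, -3.5, 0],
    [0, 0, -5, 0],
    [0, 0, -6, 0],
    [1.5, 0, -6, 0],
    [3.5, 0, -6, 0],
    [5.2, 0, -6, 0],
    [5.5, 0, -6, 0],
    [5.5, 0, -6, 0],
  ],
)

```text
clock: 15.93
position: [0.4987, 0.0673, 0.0969]
tool_rot: [3.141, -0.0, 1.186]
force: [-0.2, 0.3, 0.3]
grip_width: 0.0497
```

```bash
python3 - <<'E'
from h import *
np.set_printoptions(precision=4,suppress=True)
s=telemetry.observe(); print(s['position'],s['tool_rot'],s['force'],s['grip_width'])
f=cams.grab_frame('scene')
for n in('plate_mid','plate','plate_b_mid'):
    for r in cams.pinpoint('scene',n)[:2]: print(n,r)
# expected: label normal n, pivot
Rt=rot(s['tool_rot']); p=s['position']+Rt@[0,0,-.024]
for d in (-.056,-.011,.034): print('exp',d,proj(f,p+np.array([0,0,d])))
E
```

```text
[0.4987 0.0673 0.0969] [ 3.1415 -0.0001  1.1856] [-0.1846  0.3063  0.284 ] 0.049747707710967703
plate_mid {'uv': [342.4, 208.3], 'score': 0.59}
plate {'uv': [339.4, 221.4], 'score': 0.91}
plate_b_mid {'uv': [287.1, 208.0], 'score': 0.57}
exp -0.056 [339.5638 221.2094]
exp -0.011 [341.7503 207.0256]
exp 0.034 [344.1125 191.7165]
```

The plate is held as modelled: its clear end is predicted at (339.6,221.2) and found at (339.4,221.4). Lowering beside the rack.

Emit:
apply_moves(
  steps=[
    [0, 0, 1, 0],
    [0, 0, 2.2, 0],
    [0, 0, 3.4, 0],
    [0, 0, 4.5, 0],
    [0, 0, 5.1, 0],
    [0, 0, 5.2, 0],
    [0, 0, 5.2, 0],
    [0, 0, 5.2, 0],
    [-0.5, 0, 5.2, 0],
    [-1, 0, 5.2, 0],
  ],
)

```text
clock: 16.97
position: [0.4949, 0.0569, 0.0452]
tool_rot: [3.141, -0.0, 1.184]
force: [-0.4, -0.9, -0.9]
grip_width: 0.0492
```

Emit:
apply_moves(
  steps=[
    [-0.5, 0, 0.1, 0],
    [-1.0, 0, 0.25, 0],
    [-1.5, 0, 0.4, 0],
    [-2.0, 0, 0.5, 0],
    [-2.5, 0, 0.6, 0],
    [-3.0, 0, 0.7, 0],
    [-3.5, 0, 0.8, 0],
    [-4.0, 0, 0.9, 0],
    [-4.0, 0, 0.9, 0],
    [-4.0, 0, 0.9, 0],
  ],
)

```text
clock: 17.8
position: [0.4799, 0.0198, 0.036]
tool_rot: [3.141, -0.0, 1.183]
force: [0.1, 1.0, 3.4]
grip_width: 0.0493
```

```bash
python3 - <<'E'
from h import *
np.set_printoptions(precision=4,suppress=True)
s=telemetry.observe(); print(s['position'],s['tool_rot'],s['force'],s['grip_width'])
f=cams.grab_frame('scene')
for n in('plate_mid','plate','plate_b_mid'):
    for r in cams.pinpoint('scene',n)[:2]: print(n,r)
Rt=rot(s['tool_rot']); p=s['position']+Rt@[0,0,-.024]
for a in (0,20,30,45,60):
    a=np.radians(a); z=Rt@[-np.sin(a),0,-np.cos(a)]
    print('exp',np.degrees(a),proj(f,p-z*.056),proj(f,p-.011*z))
E
```

```text
[0.4799 0.0198 0.036 ] [ 3.1412 -0.0004  1.1832] [0.117  1.0403 3.3914] 0.04931051900161391
plate_mid {'uv': [335.9, 211.4], 'score': 0.56}
plate {'uv': [274.5, 144.2], 'score': 0.72}
plate {'uv': [337.4, 234.3], 'score': 0.67}
plate_b_mid {'uv': [282.4, 211.0], 'score': 0.89}
exp 0.0 [333.0359 222.5563] [334.8119 209.6341]
exp 20.0 [334.4898 227.58  ] [335.1095 210.5977]
exp 29.999999999999996 [335.2829 229.2419] [335.2684 210.8951]
exp 45.0 [336.4944 230.4844] [335.5064 211.082 ]
exp 59.99999999999999 [337.6598 230.0956] [335.7294 210.9458]
```

Emit:
apply_moves(
  steps=[
    [-0.25, 0, 0.08, 0],
    [-0.5, 0, 0.15, 0],
    [-0.75, 0, 0.22, 0],
    [-1.0, 0, 0.3, 0],
    [-1.25, 0, 0.35, 0],
    [-1.5, 0, 0.4, 0],
    [-1.6, 0, 0.4, 0],
    [-1.6, 0, 0.4, 0],
    [-1.6, 0, 0.4, 0],
    [-1.6, 0, 0.4, 0],
  ],
)

```text
clock: 18.83
position: [0.4735, 0.0051, 0.0318]
tool_rot: [-3.141, 0.0, 1.184]
force: [0.8, 1.2, 3.6]
grip_width: 0.0485
```

Emit:
apply_moves(
  steps=[
    [0, 0, -1, 0],
    [0, 0, -3, 0],
    [0, 0, -6, 0],
    [0, 0, -9.5, 0],
    [0, 0, -13, 0],
    [0, 0, -15.5, 0],
    [0, 0, -16, 0],
    [0, 0, -16, 0],
    [0, 0, -16, 0],
    [0, 0, -16, 0],
  ],
)

```text
clock: 19.67
position: [0.473, 0.0051, 0.191]
tool_rot: [-3.14, 0.001, 1.184]
force: [0.0, -0.5, -0.3]
grip_width: 0.0488
```

```bash
python3 - <<'E'
from h import *
np.set_printoptions(precision=4,suppress=True)
s=telemetry.observe(); print(s['position'],s['tool_rot'],s['force'],s['grip_width'])
f=cams.grab_frame('scene')
for n in('plate_mid','plate','plate_b_mid'):
    for r in cams.pinpoint('scene',n)[:2]: print(n,r)
Rt=rot(s['tool_rot']); p=s['position']+Rt@[0,0,-.024]
for a in (0,30,45,60,70):
    a=np.radians(a); z=Rt@[-np.sin(a),0,-np.cos(a)]
    print('exp',np.degrees(a),proj(f,p-z*.056),proj(f,p-.011*z))
g=cams.grab_frame('wrist')
a=cv2.resize(f['color'][120:270,240:440],None,fx=2,fy=2)
b=g['color'][60:360,80:480]
cv2.imwrite('pics/last_pre.png',np.hstack([a,b])[:,:,::-1])
E
python3 go.py .481 .328 .174
```

```text
[0.473  0.0051 0.191 ] [-3.1403  0.0009  1.1838] [ 0.0494 -0.468  -0.3136] 0.048836855497667205
plate_mid {'uv': [342.0, 153.2], 'score': 0.77}
plate {'uv': [343.2, 176.8], 'score': 0.71}
plate_b_mid {'uv': [286.9, 210.8], 'score': 0.9}
plate_b_mid {'uv': [271.1, 135.0], 'score': 0.56}
exp 0.0 [338.7864 168.9982] [340.9798 152.4355]
exp 29.999999999999996 [341.4737 174.8852] [341.5285 153.5098]
exp 45.0 [342.9391 175.3213] [341.8168 153.5208]
exp 59.99999999999999 [344.3606 173.8922] [342.0883 153.1672]
exp 70.0 [345.2325 171.8978] [342.2506 152.7379]
19.9167 [-0.556  0.384  0.539  2.049 -0.277  0.78  -0.237] [0.473 0.005 0.191] [-3.141  0.001  1.183] shift cm [ 30.203 -11.495   1.705]
```

```bash
python3 - <<'E'
from h import *
np.set_printoptions(precision=4,suppress=True)
s=telemetry.observe(); g=cams.grab_frame('wrist')
for n in('plate_mid','plate'):
    for r in cams.pinpoint('wrist',n)[:2]: print(n,r)
for r in cams.find_in('wrist','plate')[:2]: print(r)
Rt=rot(s['tool_rot']); p=s['position']+Rt@[0,0,-.024]
for a in (30,45,52,60,70):
    a=np.radians(a); z=Rt@[-np.sin(a),0,-np.cos(a)]
    print('exp',np.degrees(a),proj(g,p-z*.056,s),proj(g,p-.011*z,s),proj(g,p+.034*z,s))
cv2.imwrite('pics/w10.png',cv2.resize(g['color'],None,fx=1.4,fy=1.4)[:,:,::-1])
E
```

```text
plate_mid {'uv': [284.0, 247.6], 'score': 0.97}
plate_mid {'uv': [352.5, 162.9], 'score': 0.56}
plate {'uv': [283.9, 151.3], 'score': 0.56}
{'box': [204.1, 143.8, 161.4, 247.1], 'score': 0.92}
{'box': [395.0, 166.2, 106.4, 30.4], 'score': 0.53}
exp 29.999999999999996 [284.5843 197.9501] [284.9872 283.4124] [285.5912 413.3565]
exp 45.0 [284.7198 177.8536] [285.0247 280.3249] [285.4189 416.5262]
exp 52.0 [284.7991 170.0011] [285.0448 279.513 ] [285.3373 415.1718]
exp 59.99999999999999 [284.9034 162.5507] [285.0694 279.1155] [285.246  411.7179]
exp 70.0 [285.0555 156.0661] [285.1021 279.4502] [285.1371 404.9546]
```

View pics/w10.png

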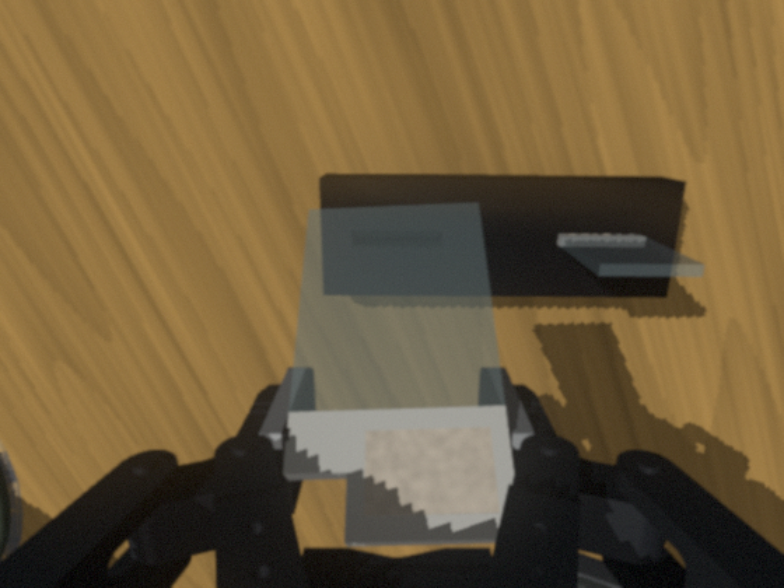

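The wrist view shows the plate tilted back with its label face towards the camera: clear end at row about 206, frosted line at row 408, frosted end at row 543, notch at lower left. The plain plate is still in its slot. A PnP fit on these corners will give the tilt.

```bash
cat > pnp.py <<'E'
from h import *
np.set_printoptions(precision=4,suppress=True)
s=telemetry.observe(); g=cams.grab_frame('wrist')
X=np.array([[3,25,0],[3,-25,0],[3,25,62],[3,-25,62],[3,25,76],[3,-25,90],[3,11,90]])/1e3
U=np.array([(310,210),(480,203),(289,411),(507,405),(284,476),(497,541),(346,543)])/1.4
K=np.array(g['mtx']); D=np.array([g['k1'],0,0,0.])
ok,rv,tv=cv2.solvePnP(X,U,K,D); rv,tv=cv2.solvePnPRefineLM(X,U,K,D,rv,tv)
print('resid',np.abs(cv2.projectPoints(X,rv,tv,K,D)[0][:,0]-U).max(1))
Rc,e=pose(g,s); Rp=Rc@cv2.Rodrigues(rv)[0]; c=e+Rc@(tv[:,0]+cv2.Rodrigues(rv)[0]@[0,0,.045])
Rt=rot(s['tool_rot'])
print('label normal',Rp[:,0],'elev',np.degrees(np.arcsin(Rp[2,0])),'centre',c,'in tool',Rt.T@(c-s['position']))
t=np.array([.481,.328,.200]); print('shift',100*Rt.T@(t-c),s['position'])
E
python3 pnp.py
```

```text
resid [1.0352 1.2195 2.1958 7.0299 1.6996 7.6459 3.5092]
label normal [0.1935 0.6923 0.6952] elev 44.040516193147326 centre [0.4798 0.0238 0.2076] in tool [ 0.0197 -0.0013 -0.016 ]
shift [ 28.2093 -11.3756   0.7557] [0.4736 0.0051 0.1916]
```

```bash
sed -i 's/^K=/m=[0,1,2,3,4,6]; X=X[m]; U=U[m]\nK=/' pnp.py; python3 pnp.py; python3 - <<'E'
from h import *
from scipy.optimize import least_squares
s=telemetry.observe(); g=cams.grab_frame('wrist'); Rt=rot(s['tool_rot'])
rows=np.array([206,408,476,543])/1.4; zs=np.array([0,62,76,90])/1e3
def pr(v):
    a,L,h=v; z=Rt@[-np.sin(a),0,-np.cos(a)]; n=Rt@[np.cos(a),0,-np.sin(a)]
    p=s['position']+Rt@[0,0,-h]
    return np.array([proj(g,p+(q-L)*z+.003*n,s)[1] for q in zs])
for h in (.020,.024,.028):
    r=least_squares(lambda v:pr([v[0],v[1],h])-rows,[1,.056]); print(h,np.degrees(r.x[0]),r.x[1],r.fun)
E
```

```text
resid [0.1926 0.294  0.8207 0.3255 1.2724 0.3327]
label normal [0.2507 0.7362 0.6286] elev 38.94853338253835 centre [0.4817 0.0261 0.2121] in tool [ 0.0225 -0.0005 -0.0204]
shift [ 27.9296 -11.4564   1.2062] [0.4736 0.0051 0.1917]
0.02 52.7213630145432 0.06363751432596328 [ 0.58885524  7.17564134 -0.99959482 -5.75858636]
0.024 50.402932583419826 0.06593915345715548 [ 0.11216219  6.29862468 -1.06071798 -4.51180678]
0.028 48.232087452770465 0.06826162662364993 [-0.1652148   5.43790612 -1.18610231 -3.40663869]
```

The tilt estimates disagree: 39 to 44 degrees from PnP, about 50 from the row fit, and about 60 from the rack geometry. I'll push further over the rack edge so that it clearly exceeds 45 degrees.

Emit:
apply_moves(
  steps=[
    [0.3, 0, 3.5, 0],
    [0.3, 0, 7, 0],
    [0.3, 0, 10.5, 0],
    [0.3, 0, 13, 0],
    [0.3, 0, 14.5, 0],
    [0.3, 0, 15.3, 0],
    [0.3, 0, 15.8, 0],
    [0.2, 0, 16, 0],
    [0.1, 0, 16, 0],
    [0, 0, 16, 0],
  ],
)

```text
clock: 21.1
position: [0.4742, 0.0054, 0.0326]
tool_rot: [3.14, -0.001, 1.184]
force: [1.3, 3.2, 0.9]
grip_width: 0.0486
```

Emit:
apply_moves(
  steps=[
    [-0.2, 0, 0.05, 0],
    [-0.4, 0, 0.1, 0],
    [-0.6, 0, 0.15, 0],
    [-0.8, 0, 0.2, 0],
    [-1.0, 0, 0.25, 0],
    [-1.2, 0, 0.25, 0],
    [-1.4, 0, 0.25, 0],
    [-1.4, 0, 0.25, 0],
    [-1.4, 0, 0.25, 0],
    [-1.4, 0, 0.25, 0],
  ],
)

```text
clock: 21.93
position: [0.4684, -0.008, 0.0293]
tool_rot: [3.142, 0.0, 1.184]
force: [0.3, 0.1, 1.1]
grip_width: 0.0487
```

Emit:
apply_moves(
  steps=[
    [0, 0, -1, 0],
    [0, 0, -3, 0],
    [0, 0, -6, 0],
    [0, 0, -9.5, 0],
    [0, 0, -13, 0],
    [0, 0, -15.5, 0],
    [0, 0, -16.25, 0],
    [0, 0, -16.25, 0],
    [0, 0, -16.25, 0],
    [0, 0, -16.25, 0],
  ],
)

```text
clock: 22.77
position: [0.4678, -0.0077, 0.1909]
tool_rot: [-3.14, 0.001, 1.184]
force: [-0.1, -0.4, -0.6]
grip_width: 0.0482
```

```bash
python3 - <<'E'
from h import *
np.set_printoptions(precision=4,suppress=True)
for i in range(2): s=telemetry.observe(); g=cams.grab_frame('wrist')
print(s['position'],s['tool_rot'],s['grip_width'])
for n in('plate_mid','plate'):
    for r in cams.pinpoint('wrist',n)[:2]: print(n,r)
for r in cams.find_in('wrist','plate')[:2]: print(r)
f=cams.grab_frame('scene')
for n in('plate_mid','plate'):
    for r in cams.pinpoint('scene',n)[:2]: print(n,r)
# vertical brightness profile of columns 300-320 to find edges
c=g['color'][100:420,290:320].astype(float).mean((1,2)); d=np.diff(cv2.GaussianBlur(c[:,None],(1,5),0)[:,0])
print([(i+100,round(d[i],1)) for i in range(len(d)) if abs(d[i])>5])
E
```

```text
[ 0.4677 -0.0079  0.1907] [-3.14    0.0012  1.1837] 0.048755704990512384
plate_mid {'uv': [285.2, 246.6], 'score': 0.94}
plate {'uv': [283.9, 140.1], 'score': 0.91}
{'box': [205.2, 132.8, 162.4, 256.5], 'score': 0.82}
plate_mid {'uv': [408.8, 328.7], 'score': 0.36}
plate {'uv': [343.4, 171.7], 'score': 0.66}
[(105, np.float64(-7.3)), (106, np.float64(-13.4)), (107, np.float64(-15.6)), (108, np.float64(-11.4)), (134, np.float64(7.0)), (135, np.float64(8.9)), (136, np.float64(6.8)), (204, np.float64(5.5)), (288, np.float64(7.8)), (289, np.float64(12.9)), (290, np.float64(13.4)), (291, np.float64(8.6)), (363, np.float64(-6.3)), (364, np.float64(-6.5)), (373, np.float64(-5.2)), (374, np.float64(-7.4)), (375, np.float64(-8.1)), (376, np.float64(-6.3)), (385, np.float64(5.9)), (386, np.float64(9.3)), (387, np.float64(8.9)), (390, np.float64(-5.2)), (391, np.float64(-9.1)), (392, np.float64(-12.0)), (393, np.float64(-13.3)), (394, np.float64(-13.4)), (395, np.float64(-12.2)), (396, np.float64(-9.2)), (397, np.float64(-5.3))]
```

```bash
cat > fit.py <<'E'
from h import *
from scipy.optimize import least_squares
np.set_printoptions(precision=4,suppress=True)
s=telemetry.observe(); g=cams.grab_frame('wrist'); f=cams.grab_frame('scene'); Rt=rot(s['tool_rot'])
def run(rows,sc,lab):
    def pt(v,q,o=.003):
        a,L,h=v; z=Rt@[-np.sin(a),0,-np.cos(a)]; n=Rt@[np.cos(a),0,-np.sin(a)]
        return np.array(s['position'])+Rt@[0,0,-h]+(q-L)*z+o*n
    def res(v):
        r=[(proj(g,pt(v,q),s)[1]-y)/2 for q,y in rows]
        if sc is not None: r+=list((proj(f,pt(v,0,0))-sc)/2)
        return np.r_[r,(v[2]-.024)/.006,(v[1]-.058)/.006]
    r=least_squares(res,[1,.058,.024]); print(lab,np.degrees(r.x[0]),r.x[1:],r.fun,'centre',pt(r.x,.045,0))
import sys
rows=[(0,135),(.062,290),(.09,386)]
run(rows,None,'wrist'); run(rows,np.array([343.4,171.7]),'both')
E
python3 fit.py
```

```text
wrist 52.29921234285354 [0.0717 0.0323] [ 0.0405  1.8535 -1.4115  1.3835  2.2845] centre [0.4763 0.0117 0.2075]
both 52.46970012403021 [0.0717 0.0324] [-0.0614  1.9687 -1.2453 -0.0807  1.4609  1.4043  2.2832] centre [0.4763 0.0117 0.2077]
```

Emit:
apply_moves(
  steps=[
    [2, -0.7, 0, -0.06],
    [5, -1.7, 0, -0.16],
    [8.5, -2.8, 0.1, -0.27],
    [12, -3.9, 0.2, -0.38],
    [15.5, -5.1, 0.4, -0.49],
    [19, -6.2, 0.5, -0.6],
    [22.5, -7.3, 0.6, -0.7],
    [25.8, -8.4, 0.7, -0.79],
    [28.5, -9.3, 0.77, -0.85],
    [30.3, -9.8, 0.77, -0.876],
  ],
)

```text
clock: 24.1
position: [0.4913, 0.3131, 0.1837]
tool_rot: [-3.142, -0.001, 2.066]
force: [0.1, -0.1, -0.7]
grip_width: 0.0484
```

Emit:
apply_moves(
  steps=[
    [0, 0, 0, 0],
    [0, 0, 0, 0],
    [0, 0, 0, 0],
    [0, 0, 0, 0],
    [0, 0, 0, 0],
    [0, 0, 0, 0],
    [0, 0, 0, 0],
    [0, 0, 0, 0],
    [0, 0, 0, 0],
    [0, 0, 0, 0],
  ],
)

```text
clock: 24.93
position: [0.492, 0.3097, 0.1841]
tool_rot: [3.142, 0.0, 2.06]
force: [-0.8, -0.4, -0.2]
grip_width: 0.0488
```

```bash
python3 - <<'E'
from h import *
np.set_printoptions(precision=4,suppress=True)
s=telemetry.observe(); print(s['clock'],s['position'],s['tool_rot'],s['grip_width'],s['force'])
Rt=rot(s['tool_rot'])
f=cams.grab_frame('scene'); t=cams.grab_frame('top')
for c in('scene','top'):
  for n in('plate_mid','plate'):
    for r in cams.pinpoint(c,n)[:2]: print(c,n,r)
  for r in cams.find_in(c,'plate')[:1]: print(c,r)
for a in (40,50,60,70):
  a=np.radians(a); z=Rt@[-np.sin(a),0,-np.cos(a)]; c=s['position']+Rt@[.0205,0,-.0165]
  for F in(f,t):
    m,e,k=proj(F,c),proj(F,c-.045*z),proj(F,c+.045*z); print(np.degrees(a),m,e,k,'slope',np.degrees(np.arctan2(*(e-m)[::-1])))
cv2.imwrite('pics/sc.png',f['color'][:,:,::-1])
np.save('sc.npy',f['color'])
E
```

```text
24.9333 [0.492  0.3097 0.1841] [3.1416 0.     2.0597] 0.04883322973207309 [-0.8    -0.4291 -0.2289]
scene plate_mid {'uv': [449.4, 267.9], 'score': 0.78}
scene plate_mid {'uv': [285.5, 207.6], 'score': 0.75}
scene plate {'uv': [463.7, 288.1], 'score': 0.69}
scene {'box': [442.5, 252.6, 24.6, 49.8], 'score': 0.85}
top plate_mid {'uv': [158.6, 253.6], 'score': 0.42}
40.0 [446.7724 269.9783] [458.2276 291.3361] [434.8573 247.7395] slope 61.793165790359026
40.0 [133.9355 256.2125] [128.2431 261.8254] [140.0315 250.2049] slope 135.40306959175317
50.0 [446.7724 269.9783] [462.8458 291.1936] [430.3855 248.332 ] slope 52.85116867279373
50.0 [133.9355 256.2125] [125.5391 262.9521] [142.8241 249.082 ] slope 141.24693043748022
59.99999999999999 [446.7724 269.9783] [467.0708 290.4034] [426.5035 249.57  ] slope 45.17832728831935
59.99999999999999 [133.9355 256.2125] [123.0521 263.892 ] [145.3052 248.1949] slope 144.79264933495375
70.0 [446.7724 269.9783] [470.7616 288.9694] [423.3111 251.3961] slope 38.36692502065945
70.0 [133.9355 256.2125] [120.8571 264.6147] [147.4007 247.5674] slope 147.28136673999686
```

Side-on, the scene view gives about 48 degrees, which is too thin a margin. I'll raise it by pressing the clear end gently down on the fixed light pad with the fingertips clear of it, and then lift again.

Emit:
apply_moves(
  steps=[
    [0, 0, 2, 0],
    [0, 0, 5, 0],
    [0, 0, 8.5, 0],
    [0, 0, 11.5, 0],
    [0, 0, 13, 0],
    [0, 0, 13.8, 0],
    [0, 0, 14.3, 0],
    [0, 0, 14.6, 0],
    [0, 0, 14.9, 0],
    [0, 0, 15.2, 0],
  ],
)

```text
clock: 26.17
position: [0.4925, 0.3102, 0.0329]
tool_rot: [3.14, -0.0, 2.06]
force: [0.4, 0.1, -0.5]
grip_width: 0.0487
```

Emit:
apply_moves(
  steps=[
    [0, 0, 0.2, 0],
    [0, 0, 0.4, 0],
    [0, 0, 0.6, 0],
    [0, 0, 0.8, 0],
    [0, 0, 1.0, 0],
    [0, 0, 1.2, 0],
    [0, 0, 1.4, 0],
    [0, 0, 1.6, 0],
    [0, 0, 1.75, 0],
    [0, 0, 1.75, 0],
  ],
)

```text
clock: 27.0
position: [0.4919, 0.3097, 0.0143]
tool_rot: [-3.141, 0.0, 2.06]
force: [0.3, 0.0, 0.7]
grip_width: 0.0485
```

Emit:
apply_moves(
  steps=[
    [0, 0, -1, 0],
    [0, 0, -3, 0],
    [0, 0, -6, 0],
    [0, 0, -9.5, 0],
    [0, 0, -13, 0],
    [0, 0, -15.5, 0],
    [0, 0, -16.9, 0],
    [0, 0, -16.9, 0],
    [0, 0, -16.9, 0],
    [0, 0, -16.9, 0],
  ],
)

```text
clock: 27.83
position: [0.4915, 0.3096, 0.1831]
tool_rot: [-3.141, -0.0, 2.06]
force: [-0.9, 0.2, -1.7]
grip_width: 0.0484
```

```bash
cat > chk.py <<'E'
from h import *
np.set_printoptions(precision=4,suppress=True)
for i in range(2): s=telemetry.observe(); g=cams.grab_frame('wrist')
print(s['clock'],s['position'],s['tool_rot'],s['grip_width'],s['force'])
for n in('plate_mid','plate'):
    for r in cams.pinpoint('wrist',n)[:1]: print(n,r)
for r in cams.find_in('wrist','plate')[:1]: print(r)
c=g['color'][100:420,290:320].astype(float).mean((1,2)); d=np.diff(cv2.GaussianBlur(c[:,None],(1,5),0)[:,0])
print([(i+100,round(float(d[i]),1)) for i in range(1,len(d)-1) if abs(d[i])>4 and abs(d[i])>=max(abs(d[i-1]),abs(d[i+1]))])
f=cams.grab_frame('scene')
M=cams.pinpoint('scene','plate_mid')[:2];E=cams.pinpoint('scene','plate')[:1]; print(M,E)
Rt=rot(s['tool_rot'])
for m in M:
  for e in E: 
    d=np.array(e['uv'])-m['uv']; print('slope',np.degrees(np.arctan2(d[1],d[0])))
E
python3 chk.py
```

```text
27.8833 [0.4914 0.3095 0.1827] [-3.14    0.0002  2.0599] 0.04842404910093679 [-0.5345 -1.0828 -0.3646]
plate_mid {'uv': [285.3, 240.0], 'score': 0.67}
plate {'uv': [283.3, 125.4], 'score': 0.74}
{'box': [201.6, 121.5, 163.7, 268.0], 'score': 0.78}
[(120, -4.6), (291, 12.4), (388, -15.4)]
[{'uv': [451.9, 265.4], 'score': 0.68}] [{'uv': [472.9, 287.8], 'score': 0.79}]
slope 46.847610265994646
```

```bash
python3 - <<'E'
from h import *
np.set_printoptions(precision=4,suppress=True)
s=telemetry.observe(); g=cams.grab_frame('wrist'); f=cams.grab_frame('scene')
def tri(a,b):
    (e1,d1),(e2,d2)=ray(g,a,s),ray(f,b); k=np.linalg.lstsq(np.c_[d1,-d2],e2-e1,rcond=None)[0]
    p,q=e1+k[0]*d1,e2+k[1]*d2; print((p+q)/2,'gap',np.linalg.norm(p-q)); return (p+q)/2
m=tri((285.3,240),(451.9,265.4)); e=tri((283.3,122),(472.9,287.8))
v=m-e; print('tilt from upright',np.degrees(np.arctan2(np.hypot(*v[:2]),v[2])),np.linalg.norm(v))
Rt=rot(s['tool_rot']); print(s['position'],s['qd'],'shift',100*Rt.T@(np.array([.481,.328,.2])-m))
for n,z in (('pile_top_mid',.06),('case_mid',.1),('plate_b_mid',.05),('mouse',0),('breadboard',0)):
    for r in cams.pinpoint('scene',n)[:2]: print(n,round(r['score'],2),atz(f,r['uv'],z))
E
```

```text
[0.4782 0.3326 0.2113] gap 0.00631880988441973
[0.4605 0.3667 0.1886] gap 0.0011813668197625028
tilt from upright 59.4274765546857 0.04464503725986085
[0.4919 0.3096 0.1833] [ 0.0001 -0.0025 -0.0004 -0.0008  0.0023  0.0002 -0.0008] shift [-0.5358  0.0354  1.1312]
pile_top_mid 0.68 [ 0.4858 -0.3106  0.06  ]
case_mid 0.82 [ 0.4864 -0.3204  0.1   ]
case_mid 0.64 [ 0.7524 -0.1208  0.1   ]
plate_b_mid 0.66 [ 0.5837 -0.0363  0.05  ]
mouse 0.93 [0.7156 0.1836 0.    ]
breadboard 0.68 [ 0.7366 -0.2328  0.    ]
```

Triangulation gives a tilt of 59 degrees and a half-length of 44.6 mm (true 45). One last small shift onto the pad middle and 20 cm height.

Emit:
apply_moves(
  steps=[
    [-0.2, 0, 0.3, 0],
    [-0.4, 0, 0.7, 0],
    [-0.5, 0, 1, 0],
    [-0.5, 0, 1, 0],
    [-0.5, 0, 1, 0],
    [-0.5, 0, 1, 0],
    [-0.5, 0, 1, 0],
    [-0.5, 0, 1, 0],
    [-0.5, 0, 1, 0],
    [-0.5, 0, 1, 0],
  ],
)

```text
clock: 29.42
position: [0.4943, 0.3054, 0.1737]
tool_rot: [3.142, -0.0, 2.06]
force: [0.3, -0.1, 0.3]
grip_width: 0.0486
```

```bash
python3 chk.py; python3 -c "
from h import *
print(workorder.job_done())"
```

```text
29.4667 [0.4943 0.3054 0.1737] [ 3.1415 -0.      2.0598] 0.04837235381711374 [-0.083   0.0496  0.2523]
plate_mid {'uv': [283.4, 242.8], 'score': 0.71}
plate {'uv': [283.3, 124.4], 'score': 0.72}
{'box': [159.6, 19.5, 261.2, 212.5], 'score': 0.65}
[(120, -4.4), (291, 12.4), (388, -19.0)]
[{'uv': [446.8, 273.4], 'score': 0.56}, {'uv': [273.3, 143.9], 'score': 0.43}] [{'uv': [466.2, 291.7], 'score': 0.97}]
slope 43.32871402456273
slope 37.45933960226632
the job is handed in; nothing more can be done
None
```

I put the case on the pile and let go of it, then drew the frosted-end-up plate. It is now held still over the middle of the light pad, and the job was handed in at about 29.5 s of robot time.

**Case:** I set it down, saw a 1–2 mm ledge, lifted it and corrected it. The picture before release showed the edges flush. I took no close-up after letting go. Afterwards the detector put the two case centres about 1 cm apart in y, which disagrees with that picture but is within what I take its error to be.

**Plate:** The tool can only turn about its own axis, so I gripped the plate by its 50 mm edges. I pivoted it between the pads, first against the rack edge, then by lightly pressing its clear end on the light pad.

| Check | Result |
|---|---|
| Tilt, triangulated from two cameras | about 59° from upright, label side up |
| Tilt, last side-on look | about 62° |
| Plate centre | about (0.481, 0.328, 0.20) by calculation from the last shift, not measured again |
| Grip | steady at 48.4 mm |

**Where checks disagreed:** tilt estimates before the last press ran from 39° to 60°, depending on the method, so I pressed further and measured again. The last few checks relied on the detector, because the picture limit was used up.

**Other things:** I saw the other plate still in its slot after the first push on the rack edge, and the detector placed it there again just before the end. The mouse and breadboard read within about 1 cm of their starting positions. I did not check the lowest case separately.

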